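Show the red-capped tube to the inspection camera

TASK

Lift the clear cover off the block heater and set it down on the bench, the same way up, without dropping it. Then draw the red-capped tube out of its well and hold it up in the air to the inspection camera, cap up, with the dried pellet in its tip at the centre of the picture, 120 mm from the lens, and the tube leaning back so that it is square to the line of sight and upright in the picture. Finish while still holding it there, steady; leave the blue-capped tubes in their wells and do not disturb the camera, the wash bottle or the pen beaker.

Things in the scene. Friction and masses are not known exactly. Their poses are not given: they have to be found in the camera images.
- heater: dry block heater, fixed: white housing 250 x 200 x 80 mm, control face at its own -x; origin centre of underside, z up. Its aluminium block (96 x 152 mm, centred 40 mm along +x, top 88 mm up, 8 mm proud) has 3 x 4 wells, 19 mm bore, 55 deep, pitch 30 mm in x, 38 in y. The three tubes stand, in any order, in the wells at x, y (mm) (10, -57), (70, -19), (10, 57) in its frame.
- cover: clear plastic box open below, blue edges, black knob on top: 112 (x) x 168 (y) x 80 mm high, walls 4 mm, about 0.23 kg; origin at the centre of its lower rim, z up. It starts on the heater's deck (80 mm above the bench) round the block; the rim must rise 75 mm above the deck to clear the tube caps.
- cover_knob (a point): middle of the gripping part of the cover's round knob: 28 mm diameter, 22 mm tall, standing upright (it spans 11 mm above and below this point); 99 mm above the cover's lower rim and on its centre line
- red_tube: clear 15 ml conical tube, red screw cap, 120 mm long, about 25 g; body 17 mm diameter, narrowing to the tip over the lowest 22 mm; cap 22 mm diameter over the top 14 mm. Origin at the tip, z along the tube towards the cap. In its well the tip is 33 mm above the bench and 65 mm of tube shows above the block; 2 mm play.
- red_pellet (a point): dried brown pellet stuck inside the tip of the red-capped tube: on the tube's axis, 10 mm above the tip; axes as the tube's
- blue_tube_a: same tube with a blue cap, to be left in its well; origin at the tip, z towards the cap
- blue_tube_b: another tube with a blue cap, to be left in its well; origin at the tip, z towards the cap
- camera_stand: inspection camera on fixed stand: base plate 130 x 150 x 14 mm, pillar 20 mm diameter, 314 mm tall; origin on the bench at the middle of the base plate's front edge, 80 mm before the pillar, z up. The camera (grey, 50 mm, black lens, white ring light 64 mm diameter) is clamped to the pillar at a height that differs each time and looks to the stand's own -x, 30 degrees below level.
- lens (a point): centre of the lens's front face, in the middle of the ring light; own -x is the direction of sight (30 degrees below level), own y level, own z the upward direction of the picture (30 degrees from vertical, leaning away from the camera)
- focus (a point): point in the air at the centre of the picture at the working distance: 120 mm from the lens along the line of sight, 130 to 210 mm above the bench; axes as the lens's. A tube square to the line of sight and upright in the picture has its z (tip to cap) along this z
- wash_bottle: white wash bottle with orange cap and bent spout, 70 mm diameter, 200 mm tall, standing on the bench; origin at the centre of its underside
- pen_beaker: clear plastic beaker with three marker pens, 76 mm diameter, pens up to 150 mm high, standing on the bench; origin at the centre of its underside
There are look-alikes about, which are no part of the job. What is shaped like the cover but pink is not meant.

How it is judged:
By the outcome, as a careful person would: the job done as asked, in the order asked, and still so for the second after the job is handed in, while the arm keeps its last pose, push and grip.
It also fails if it takes over 56 s, if anything falls off the work surface, if the arm or the gripper's body presses on something with over 40 N, if the wrist force passes 120 N, or if a joint passes its speed limit or range.

ROBOT

A 6-joint arm with a two-finger parallel gripper is mounted at the origin on the work surface. World frame = base frame: x ahead of the robot, y to its left, z up, the work surface at z = 0. Lengths are in m, angles in degrees, forces in N, time in s.
With the tool pointing down it reaches from about 0.4 to 0.825 m from the base axis. Payload 7 kg.
Tool frame: the origin (TCP) lies midway between the tips of the shut fingers; the grasp point (between the pads) lies 19 mm behind it; z points along the fingers, y is the direction in which the jaws open and shut (so a half turn about z gives the same grasp; the last joint's range is limited). The gripper opens to 88 mm and grips with 3 to 60 N. Pads are 19 mm wide; open, the fingers measure 130 mm over their backs; the gripper's body (78 mm by 193 mm) begins 47 mm behind the grasp point.
Start: joints at [-47.321, 20.546, 0.682, 0, -70.136, -16.507], TCP at [0.298, -0.606, 0.227] pointing down, gripper open.
Joint ranges: [-176.03, 176.03], [-82.01, 121.73], [-58.28, 71.71], [-173.87, 95.51], [-174.79, -0.11], [-173.66, 173.66]. Speed limits (degrees/s): [136.94, 136.94, 172.46, 180, 180, 180].

INTERFACE

Orientations are given as [roll, pitch, yaw] about the fixed x, y, z axes, in that order (R = Rz(yaw) Ry(pitch) Rx(roll)).
In Python, from plant import r gives the robot as it stands. The module is installed in compiled form; this text tells all that it offers.
- The arm moves only by the tool send_rows, never from a script. Its argument "motion" is a list of rows, each an object with "travel": the shift along the tool's x, y, z in m, a list of three; "spin": the turn about the tool's z in degrees. In form: [{"travel": [tx, ty, tz], "spin": spin}, ...]. A call has 1 to 5 rows; each row shifts and turns the pose as measured when the row begins, along the tool's axes as they then stand; what a row does not reach is not made up. A row lasts 1/12 s, in which the tool goes at most 41.7 mm and 7.16 degrees, less where a joint would pass 70% of its speed; a pose out of reach is approached as far as the arm can. A call is refused whole if a number of a shift passes 0.0417 or a number of a turn 7.16, either way. A call with a gripper value outside its range is refused whole. "gripper" is the gripper command: -1 is shut, 1 is fully open, values between are in proportion, set as the call begins (left out, the last holds). The fingers move at their own pace and stop on an object; "squeeze" is the grip in N (left out, the last holds). Time passes only in rows, so rows that do not move let the fingers close. It gives the time, the measured TCP pose, the force and the opening at its end, in the units of the state.
- r.get_state(): the state, without advancing time (a new reading comes with each control period).
- r.capture(name): name is "scene" or "top"; returns (picture, depth): 384x512x3 uint8, blue, green, red; 384x512 float32, m along the optical axis (not along the pixel's ray), 0 where there is no reading.
- r.get_calibration(name): a dict with "fov_y" (degrees; the focal length in pixels is half the picture's height over the tangent of half this angle, whatever the lens; pixels are square), "cx", "cy" (the principal point, pixels), "origin" and "orientation" of the camera in the world. Camera axes: x right, y down, z forward; pixel columns grow to the right and rows downward; lengths in m; the calibration is good to about 2 mm. A picture is of the moment at which its call begins. get_calibration takes no time and is no camera call.
- r.close_job(): hands the job in, once; it reports no verdict.
Trained networks look in the newest picture that a camera, given by its name, has taken for a name from the list of things; names that differ only in an ending like _2 or _b are one class to them, and where a whole thing is asked for, a point or a joint stands for the part that bears it (a point fixed in the world has none). Each returns a list of dicts, best first, with "conf" (0 to 1); they miss things now and then, are a little off and sometimes report something else, mostly with a low value. They report only what shows in the picture. A call takes as long as a camera call. They do not tell look-alikes from the thing itself.
- r.boxes_of(camera, target): "at" ([x, y, z] in m, in the coordinates of the camera as it stood for that picture, good to about 4 mm: the middle of the surface that is visible of it).
- r.pinpoint(camera, target): "at" ([x, y, z] in m, in the coordinates of the camera as it stood for that picture, good to about 4 mm: a listed point, or the origin of a listed thing).
The state is a dict: "time_s": time; "joints": joint angles; "qd": joint speeds; "joint_torque": joint torques, N m; "tcp_pos": TCP position; "eef_rot": TCP orientation; "contact_force": force on the tool from outside, world axes, zero at the start; "moment": the same for the moment, N m; "gripper_width": finger opening in m.
Only numpy, scipy, OpenCV 4.12 (cv2) and the standard library are available. Lean on these libraries where they do the work, as an engineer would, in place of code of your own. Each camera call takes 0.05 s, during which the arm holds its last target. There are 200 camera calls.

## Working session

There is one attempt and no reset: what is moved stays moved. The work goes in short steps, Python scripts to look and compute and a tool call to move; the robot and the scene stay as the last step left them, time stands still between calls to the robot, and variables do not carry over. Pictures are saved under pics/ and viewed, about 8 in all and at most 12, crops included, and the job is handed in when it is done.

Besides the shell and the picture viewer there is one more tool, called after ">>>" by a JSON object that holds its "method" and its "body", one argument or row to a line. send_rows: Moves the arm, as the interface text tells. Its arguments: {"type":"object","properties":{"motion":{"type":"array"},"gripper":{"type":"number"},"squeeze":{"type":"number"}},"required":["motion"]}

```bash
mkdir -p pics
cat > h.py <<'E'
import numpy as np,cv2
from scipy.spatial.transform import Rotation as R
from plant import r
def cal(n):
    c=r.get_calibration(n); return c
def Rot(o): 
    o=np.array(o,float); return o if o.shape==(3,3) else R.from_euler('xyz',o,degrees=True).as_matrix()
def w(n,p):
    c=cal(n); return Rot(c['orientation'])@np.array(p)+np.array(c['origin'])
def px(n,P):
    c=cal(n); q=Rot(c['orientation']).T@(np.array(P)-np.array(c['origin'])); f=192/np.tan(np.radians(c['fov_y']/2))
    return c['cx']+f*q[0]/q[2],c['cy']+f*q[1]/q[2]
def cloud(n,d):
    c=cal(n); f=192/np.tan(np.radians(c['fov_y']/2)); v,u=np.indices(d.shape)
    return np.stack([(u-c['cx'])/f*d,(v-c['cy'])/f*d,d],-1)@Rot(c['orientation']).T+np.array(c['origin'])
def find(n,t,k='pinpoint'):
    for e in getattr(r,k)(n,t)[:4]:
        P=w(n,e['at']); print(n,t,k,round(e['conf'],2),P.round(4),np.round(px(n,P)))
E
python3 - <<'E'
from h import *
for n in('scene','top'):
    print(n,cal(n)); p,d=r.capture(n); cv2.imwrite(f'pics/{n}0.png',cv2.resize(p,(800,600))); np.save(n+'0.npy',d)
    for t in('heater','cover','cover_knob','red_tube','red_pellet','blue_tube_a','camera_stand','lens','focus','wash_bottle','pen_beaker'): find(n,t)
print(r.get_state())
E
```

```text
scene {'fov_y': 57.32230713836319, 'cx': 259.2503487801146, 'cy': 191.04833175928832, 'origin': array([ 1.49340391, -0.26890553,  0.73171996]), 'orientation': array([-123.56177506,    0.15807582,   68.80155403])}
scene heater pinpoint 0.94 [0.529  0.2194 0.0013] [289. 195.]
scene cover pinpoint 0.88 [0.5883 0.5079 0.0021] [364. 187.]
scene cover pinpoint 0.78 [ 8.138e-01  2.183e-01 -3.000e-04] [328. 244.]
scene cover pinpoint 0.72 [0.5715 0.212  0.0772] [293. 184.]
scene cover_knob pinpoint 0.93 [0.5684 0.2065 0.1782] [292. 158.]
scene cover_knob pinpoint 0.91 [0.5866 0.5029 0.0987] [367. 165.]
scene cover_knob pinpoint 0.73 [0.8181 0.2177 0.1014] [332. 218.]
scene camera_stand pinpoint 0.74 [ 0.5939 -0.3687  0.0044] [123. 245.]
scene lens pinpoint 0.81 [ 0.6061 -0.3356  0.2088] [119. 188.]
scene wash_bottle pinpoint 0.58 [ 8.036e-01  1.580e-02 -2.000e-04] [265. 259.]
scene pen_beaker pinpoint 0.68 [ 0.7686 -0.1715 -0.0017] [200. 268.]
scene pen_beaker pinpoint 0.23 [0.5315 0.2214 0.0034] [289. 195.]
top {'fov_y': 54.01290425996846, 'cx': 263.26311379459327, 'cy': 191.33038237930148,
[... 861 characters left out ...]
.7687 -0.1657  0.0023] [340. 171.]
{'time_s': 1.2, 'joints': array([-4.73195768e+01,  2.05471028e+01,  6.81099885e-01,  1.33869845e-04,
       -7.01356021e+01, -1.65068692e+01]), 'qd': array([ 0.04103394, -0.00752237, -0.05798126, -0.0838621 ,  0.03146094,
       -0.03296681]), 'joint_torque': array([ 7.62311283e-04, -5.82405567e+01,  2.93305224e+01,  7.00265184e+00,
        1.26474781e-02, -2.62076628e-05]), 'tcp_pos': array([ 0.29770591, -0.60577232,  0.22654674]), 'eef_rot': array([ 1.79998497e+02, -5.76751510e-04, -1.53826401e+02]), 'contact_force': array([-0.33021254,  0.12939321, -0.33742592]), 'moment': array([0.02370529, 0.00234487, 0.01375602]), 'gripper_width': 0.08741731366282131}
```

View pics/scene0.png

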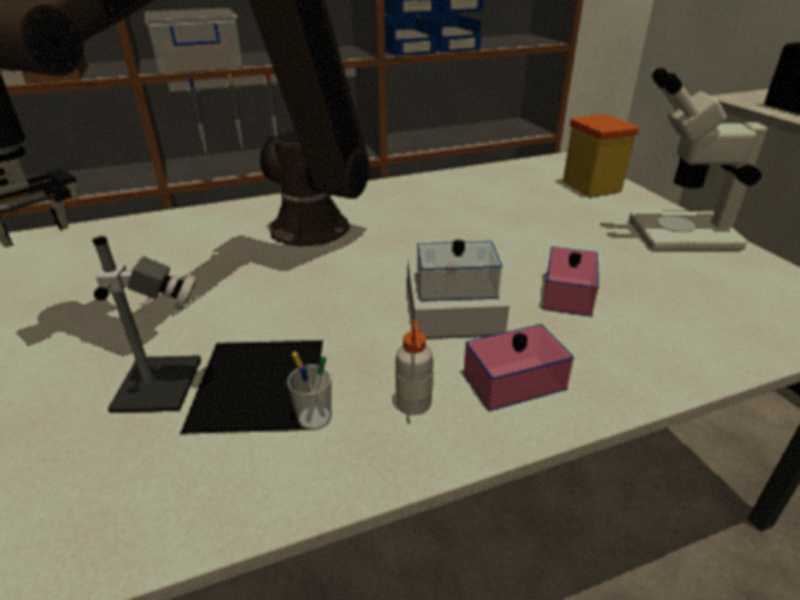

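View pics/top0.png

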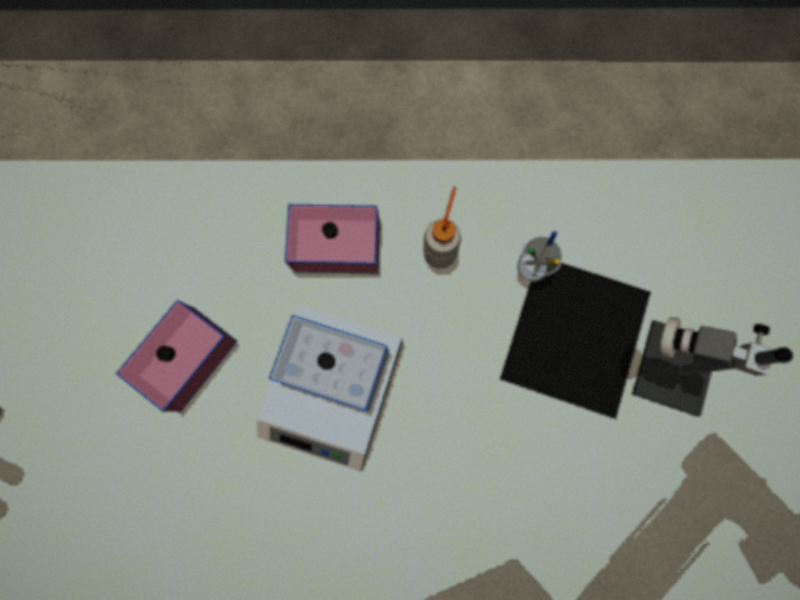

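The scene view shows the clear cover on the heater at about (458,270), with two pink look-alikes. In the top view the clear cover is at (330,362), the red cap at (345,350), the camera at (700,340) looking left, the pens at (540,258) and the bottle at (442,240). Next I'll get the yaws.

Run:
```python
from h import *
d=np.load('top0.npy'); P=cloud('top',d); p=cv2.resize(cv2.imread('pics/top0.png'),(512,384),interpolation=cv2.INTER_AREA)
def rect(m,n):
    c=cv2.minAreaRect(P[m][:,:2].astype(np.float32)); print(n,m.sum(),c, np.median(P[m][:,2]))
X,Y,Z=P[...,0],P[...,1],P[...,2]; ok=d>0
hr=ok&(abs(X-.53)<.2)&(abs(Y-.2)<.18)
rect(hr&(Z>.06)&(Z<.095),'deck'); 
m=hr&(Z>.15)&(Z<.168);rect(m,'covertop')
bs=ok&(abs(X-.59)<.14)&(Y<-.34)&(Y>-.6)
rect(bs&(Z>.007)&(Z<.022),'base')
print(np.median(Z[ok&(abs(X-.4)<.03)&(abs(Y+.0)<.05)]),'bench')
H=cv2.cvtColor(p,cv2.COLOR_BGR2HSV); rd=hr&((H[...,0]<8)|(H[...,0]>170))&(H[...,1]>35)&(X>.5)&(abs(Y-.2)<.09)
v,u=np.nonzero(rd); print('red px',len(u),u.mean(),v.mean())
for yaw in(-15,-18,-21):
  Rz=R.from_euler('z',yaw,degrees=True).as_matrix()
  for q in((.01,-.057),(.07,-.019),(.01,.057)):
    W=Rz@np.array([q[0]-.04,q[1],0])+np.array([.568,.207,.153]); print(yaw,q,W.round(4),np.round(px('top',W),1))
# camera stand: pillar, lens ring in scene+top
for n in('scene','top'):
  for t in('lens','focus','camera_stand'): r.capture(n) if t=='lens' else 0; find(n,t);
```

```text
deck 3125 ((0.5395581722259521, 0.21811091899871826), (0.2001601606607437, 0.23609398305416107), 72.4207534790039) 0.08007637099883169
covertop 2769 ((0.5707828998565674, 0.20763538777828217), (0.16950713098049164, 0.11303173005580902), 72.00373077392578) 0.16043800027559285
base 1562 ((0.6072443127632141, -0.42721670866012573), (0.15885241329669952, 0.2959539592266083), 73.66279602050781) 0.014284304774385803
0.0003775650603247138 bench
red px 17 220.11764705882354 222.47058823529412
-15 (0.01, -0.057) [0.5243 0.1597 0.153 ] [228.3 249.7]
-15 (0.07, -0.019) [0.5921 0.1809 0.153 ] [220.6 223.5]
-15 (0.01, 0.057) [0.5538 0.2698 0.153 ] [186.  238.2]
-18 (0.01, -0.057) [0.5219 0.1621 0.153 ] [227.3 250.7]
-18 (0.07, -0.019) [0.5907 0.1797 0.153 ] [221. 224.]
-18 (0.01, 0.057) [0.5571 0.2705 0.153 ] [185.8 237. ]
-21 (0.01, -0.057) [0.5196 0.1645 0.153 ] [226.3 251.6]
-21 (0.07, -0.019) [0.5892 0.1785 0.153 ] [221.5 224.6]
-21 (0.01, 0.057) [0.5604 0.271  0.153 ] [185.7 235.7]
scene lens pinpoint 0.72 [ 0.6062 -0.3345  0.2092] [120. 188.]
scene focus pinpoint 0.62 [ 0.8     0.0146 -0.0016] [265. 258.]
scene camera_stand pinpoint 0.76 [ 0.5914 -0.3693  0.0031] [123. 244.]
top lens pinpoint 0.88 [ 0.6075 -0.3299  0.2123] [425. 215.]
top camera_stand pinpoint 0.8 [ 0.5928 -0.3701  0.0023] [410. 228.]
```

```bash
cat >> h.py <<'E'
def plan(target,yaw=None,step=.04,up=None):
    s=r.get_state(); p=np.array(s['tcp_pos']); y=s['eef_rot'][2]; d=np.array(target)-p
    dy=0 if yaw is None else (yaw-y+180)%360-180
    n=int(max(np.ceil(np.linalg.norm(d)/step),np.ceil(abs(dy)/7)));print('from',p.round(4),np.round(s['eef_rot'],2),'rows',n)
    for i in range(n):
        M=R.from_euler('xyz',[s['eef_rot'][0],s['eef_rot'][1],y],degrees=True).as_matrix()
        print(np.round(M.T@d/n,4).tolist(),round(dy/n,2)); y+=dy/n
E
python3 - <<'E'
from h import *
plan((.5695,.2065,.225),-104)
d=np.load('top0.npy'); P=cloud('top',d);X,Y,Z=P[...,0],P[...,1],P[...,2]
m=(d>0)&(abs(X-.59)<.14)&(Y<-.34)&(Y>-.6)&(Z>.009)&(Z<.02)
k,l,s,c=cv2.connectedComponentsWithStats(m.astype(np.uint8)); print(s[:5])
i=1+s[1:,4].argmax(); m2=cv2.morphologyEx((l==i).astype(np.uint8),cv2.MORPH_OPEN,np.ones((5,5)))>0
print(cv2.minAreaRect(P[m2][:,:2].astype(np.float32)))
t=(d>0)&(abs(X-.59)<.14)&(Y<-.34)&(Y>-.65)&(Z>.29); print('pillar top',t.sum(),P[t].mean(0))
D=np.load('scene0.npy');Q=cloud('scene',D); t=(D>0)&(abs(Q[...,0]-.59)<.14)&(Q[...,1]<-.34)&(Q[...,1]>-.6)&(Q[...,2]>.03)
for a,b in((.03,.08),(.08,.13),(.13,.17),(.27,.32)):
  k=t&(Q[...,2]>a)&(Q[...,2]<b); print(a,k.sum(),np.median(Q[k],0))
E
```

```text
from [ 0.2977 -0.6058  0.2265] [ 180.      0.   -153.83] rows 22
[-0.0274, 0.0277, 0.0001] 2.26
[-0.0284, 0.0266, 0.0001] 2.26
[-0.0295, 0.0254, 0.0001] 2.26
[-0.0305, 0.0243, 0.0001] 2.26
[-0.0314, 0.023, 0.0001] 2.26
[-0.0323, 0.0218, 0.0001] 2.26
[-0.0331, 0.0205, 0.0001] 2.26
[-0.0339, 0.0192, 0.0001] 2.26
[-0.0346, 0.0178, 0.0001] 2.26
[-0.0353, 0.0164, 0.0001] 2.26
[-0.0359, 0.015, 0.0001] 2.26
[-0.0365, 0.0136, 0.0001] 2.26
[-0.037, 0.0121, 0.0001] 2.26
[-0.0374, 0.0107, 0.0001] 2.26
[-0.0378, 0.0092, 0.0001] 2.26
[-0.0382, 0.0077, 0.0001] 2.26
[-0.0384, 0.0062, 0.0001] 2.26
[-0.0387, 0.0046, 0.0001] 2.26
[-0.0388, 0.0031, 0.0001] 2.26
[-0.0389, 0.0016, 0.0001] 2.26
[-0.0389, 0.0, 0.0001] 2.26
[-0.0389, -0.0015, 0.0001] 2.26
[[     0      0    512    384 195087]
 [   412    192      1      1      1]
 [   405    205     51     62   1520]]
((0.5717113018035889, -0.43161076307296753), (0.13027657568454742, 0.14909498393535614), 71.0345230102539)
pillar top 155 [ 0.56661693 -0.44283662  0.31288295]
0.03 106 [ 0.57587416 -0.44421806  0.05616843]
0.08 108 [ 0.57578728 -0.44439583  0.10709971]
0.13 98 [ 0.57626616 -0.44382259  0.15089036]
0.27 229 [ 0.57678755 -0.44139258  0.28979271]
```

>>> {"method": "send_rows", "body": {
  "motion": [
    {"travel": [-0.0274,0.0277,0],"spin": -2.1},
    {"travel": [-0.0284,0.0267,0],"spin": -2.1},
    {"travel": [-0.0294,0.0256,0],"spin": -2.1},
    {"travel": [-0.0303,0.0245,0],"spin": -2.1},
    {"travel": [-0.0312,0.0233,0],"spin": -2.1}
  ],
  "gripper": 0.2,
  "squeeze": 30
}}

```text
time_s: 2.02
tcp_pos: [0.3584, -0.4211, 0.2231]
eef_rot: [179.8, -0.1, -143.5]
contact_force: [1.3, 0.9, 0.3]
gripper_width: 0.0598
```

>>> {"method": "send_rows", "body": {
  "motion": [
    {"travel": [-0.032,0.022,0],"spin": -2.1},
    {"travel": [-0.033,0.021,0],"spin": -2.1},
    {"travel": [-0.0336,0.02,0],"spin": -2.1},
    {"travel": [-0.034,0.0187,0],"spin": -2.1},
    {"travel": [-0.035,0.0174,0],"spin": -2.1}
  ]
}}

```text
time_s: 2.43
tcp_pos: [0.4212, -0.2276, 0.2241]
eef_rot: [180.0, -0.0, -132.5]
contact_force: [1.9, -0.3, 0.5]
gripper_width: 0.0526
```

>>> {"method": "send_rows", "body": {
  "motion": [
    {"travel": [-0.0355,0.016,0],"spin": -2.1},
    {"travel": [-0.036,0.0147,0],"spin": -2.1},
    {"travel": [-0.0366,0.0133,0],"spin": -2.1},
    {"travel": [-0.037,0.012,0],"spin": -2.1},
    {"travel": [-0.0375,0.0106,0],"spin": -2.1}
  ]
}}

```text
time_s: 2.85
tcp_pos: [0.4826, -0.0327, 0.2269]
eef_rot: [-179.7, 0.2, -121.5]
contact_force: [1.0, -1.1, 0.1]
gripper_width: 0.0524
```

```bash
sed -i 's/round(dy\/n,2))/round(-dy\/n,2))/' h.py; python3 -c "
from h import *
print(r.get_state()['time_s']);plan((.5695,.2065,.225),-109)"
```

```text
2.85
from [ 0.4826 -0.0327  0.2269] [-179.73    0.21 -121.45] rows 7
[-0.0356, 0.0072, 0.0004] -1.78
[-0.0358, 0.0061, 0.0004] -1.78
[-0.036, 0.005, 0.0004] -1.78
[-0.0361, 0.0039, 0.0004] -1.78
[-0.0362, 0.0028, 0.0004] -1.78
[-0.0363, 0.0016, 0.0004] -1.78
[-0.0364, 0.0005, 0.0004] -1.78
```

>>> {"method": "send_rows", "body": {
  "motion": [
    {"travel": [-0.0356,0.0072,0],"spin": -1.8},
    {"travel": [-0.0358,0.0061,0],"spin": -1.8},
    {"travel": [-0.036,0.005,0],"spin": -1.8},
    {"travel": [-0.0361,0.0039,0],"spin": -1.8},
    {"travel": [-0.0362,0.0028,0],"spin": -1.8}
  ]
}}

```text
time_s: 3.27
tcp_pos: [0.5448, 0.1492, 0.2301]
eef_rot: [-179.5, 0.4, -111.8]
contact_force: [1.2, -1.0, -0.4]
gripper_width: 0.0529
```

>>> {"method": "send_rows", "body": {
  "motion": [
    {"travel": [-0.0362,0.0016,0],"spin": -1.8},
    {"travel": [-0.036,0.0005,0],"spin": -1.8},
    {"travel": [0,0,0],"spin": 0}
  ]
}}

```text
time_s: 3.52
tcp_pos: [0.5708, 0.2267, 0.2304]
eef_rot: [-179.4, 0.4, -107.7]
contact_force: [-0.1, -0.8, 0.1]
gripper_width: 0.0528
```

```bash
python3 -c "
from h import *
r.capture('scene');find('scene','cover_knob');plan((.5692,.2063,.165),-109)"
```

```text
scene cover_knob pinpoint 0.83 [0.818  0.2167 0.1005] [332. 219.]
scene cover_knob pinpoint 0.78 [0.5708 0.205  0.18  ] [292. 158.]
scene cover_knob pinpoint 0.66 [0.5875 0.5036 0.0971] [367. 166.]
from [0.5691 0.223  0.2304] [-179.46    0.35 -107.86] rows 2
[0.0081, -0.0023, 0.0327] 0.57
[0.0081, -0.0024, 0.0327] 0.57
```

>>> {"method": "send_rows", "body": {
  "motion": [
    {"travel": [0.016,-0.005,0],"spin": 0.6},
    {"travel": [0,0,0.02],"spin": 0.5},
    {"travel": [0,0,0],"spin": 0}
  ]
}}

```text
time_s: 3.87
tcp_pos: [0.5682, 0.2032, 0.2104]
eef_rot: [-179.5, 0.4, -109.1]
contact_force: [-0.7, -0.1, -1.7]
gripper_width: 0.0525
```

```bash
python3 -c "
from h import *
plan((.5697,.206,.165),-109,.02)"
```

```text
from [0.5682 0.2032 0.2104] [-179.47    0.38 -109.08] rows 3
[-0.0009, -0.0, 0.0151] -0.03
[-0.0009, -0.0, 0.0151] -0.03
[-0.0009, -0.0, 0.0151] -0.03
```

>>> {"method": "send_rows", "body": {
  "motion": [
    {"travel": [-0.001,0,0.015],"spin": 0},
    {"travel": [-0.001,0,0.015],"spin": 0},
    {"travel": [-0.001,0,0.013],"spin": 0},
    {"travel": [0,0,0.001],"spin": 0},
    {"travel": [0,0,0],"spin": 0}
  ]
}}

```text
time_s: 4.28
tcp_pos: [0.5699, 0.1986, 0.1707]
eef_rot: [-179.3, 0.5, -109.5]
contact_force: [0.1, 0.2, 0.0]
gripper_width: 0.0528
```

>>> {"method": "send_rows", "body": {
  "motion": [
    {"travel": [0,0,0],"spin": 0},
    {"travel": [0,0,0],"spin": 0},
    {"travel": [0,0,0],"spin": 0},
    {"travel": [0,0,0],"spin": 0}
  ],
  "gripper": -1
}}

```text
time_s: 4.62
tcp_pos: [0.5708, 0.1973, 0.1752]
eef_rot: [-179.1, 0.7, -109.5]
contact_force: [-3.8, 0.4, 2.5]
gripper_width: 0.0318
```

>>> {"method": "send_rows", "body": {
  "motion": [
    {"travel": [0,0,0],"spin": 0},
    {"travel": [0,0,-0.005],"spin": 0},
    {"travel": [0,0,-0.01],"spin": 0},
    {"travel": [0,0,-0.015],"spin": 0}
  ]
}}

```text
time_s: 4.95
tcp_pos: [0.5681, 0.1963, 0.204]
eef_rot: [-179.4, 0.4, -109.6]
contact_force: [-0.2, 0.6, -2.4]
gripper_width: 0.0261
```

Run:
```python
from h import *
p,d=r.capture('scene'); cv2.imwrite('pics/s1.png',cv2.resize(p[90:260,190:400],(800,648),interpolation=cv2.INTER_CUBIC)[:600])
find('scene','cover');find('scene','cover_knob'); print(r.get_state())
```

```text
scene cover pinpoint 0.71 [0.8152 0.217  0.0011] [328. 244.]
scene cover pinpoint 0.65 [0.569  0.204  0.1116] [291. 175.]
scene cover pinpoint 0.57 [0.5876 0.5058 0.0047] [363. 187.]
scene cover_knob pinpoint 0.91 [0.5699 0.2064 0.2073] [293. 150.]
scene cover_knob pinpoint 0.72 [0.5885 0.5046 0.0949] [367. 166.]
scene cover_knob pinpoint 0.65 [0.8198 0.2205 0.0995] [333. 219.]
{'time_s': 5.1, 'joints': array([ 37.86790928,  13.96313157, -11.58675359,   0.36187722,
       -63.43395039, -57.56891458]), 'qd': array([-0.00415086,  0.97688554, -2.0695623 , -0.7755008 ,  0.94471196,
       -0.00736103]), 'joint_torque': array([-4.36240202e-02, -5.02588820e+01,  2.99124777e+01,  7.37709939e+00,
       -2.40225429e-01,  1.97339294e-03]), 'tcp_pos': array([0.56953781, 0.1971999 , 0.20579172]), 'eef_rot': array([-179.1796689 ,    0.68217237, -109.53714947]), 'contact_force': array([-0.90244835,  0.83364113, -3.5681717 ]), 'moment': array([0.00946339, 0.13311262, 0.06836792]), 'gripper_width': 0.026435014644398035}
```

View pics/s1.png

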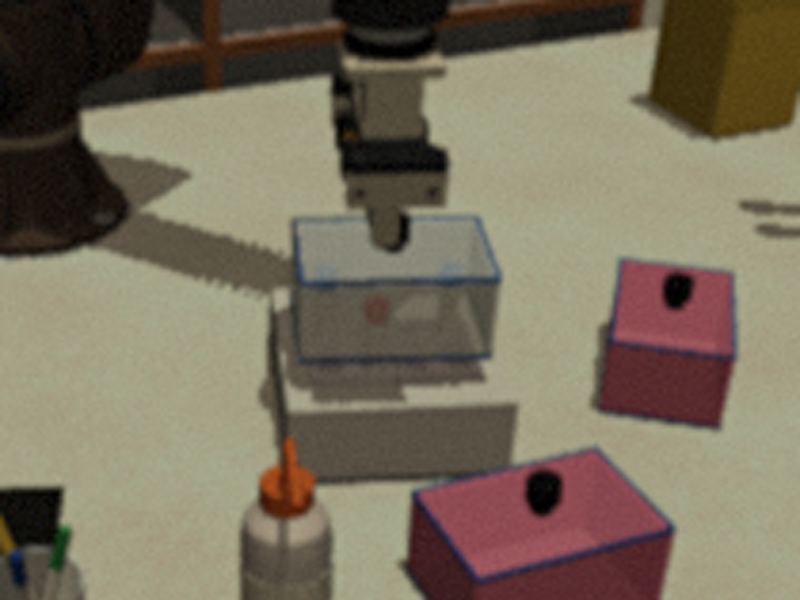

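>>> {"method": "send_rows", "body": {
  "motion": [
    {"travel": [0,0,0.01],"spin": 0},
    {"travel": [0,0,0.008],"spin": 0},
    {"travel": [0,0,0.005],"spin": 0},
    {"travel": [0,0,0.003],"spin": 0}
  ]
}}

```text
time_s: 5.43
tcp_pos: [0.5691, 0.1971, 0.1756]
eef_rot: [-179.3, 0.6, -109.6]
contact_force: [-0.3, -0.1, -2.5]
gripper_width: 0.0263
```

>>> {"method": "send_rows", "body": {
  "motion": [
    {"travel": [0,0,0.002],"spin": 0},
    {"travel": [0,0,0.002],"spin": 0}
  ]
}}

```text
time_s: 5.6
tcp_pos: [0.5679, 0.1973, 0.174]
eef_rot: [-179.3, 0.6, -109.5]
contact_force: [-14.0, 0.5, 25.0]
gripper_width: 0.0263
```

>>> {"method": "send_rows", "body": {
  "motion": [
    {"travel": [0,0,0],"spin": 0},
    {"travel": [0,0,0],"spin": 0},
    {"travel": [0,0,0],"spin": 0}
  ],
  "gripper": 0.2
}}

```text
time_s: 5.85
tcp_pos: [0.568, 0.1977, 0.1748]
eef_rot: [-179.3, 0.6, -109.4]
contact_force: [-0.1, -0.2, -0.2]
gripper_width: 0.0408
```

Run:
```python
from h import *
r.capture('scene');find('scene','cover_knob');r.capture('top');find('top','cover_knob'); plan((.5697,.206,.165),-109,.02)
print(r.get_state()['contact_force'],r.get_state()['gripper_width'])
```

```text
scene cover_knob pinpoint 0.79 [0.5684 0.2055 0.1812] [292. 157.]
scene cover_knob pinpoint 0.79 [0.8189 0.2218 0.0984] [333. 219.]
scene cover_knob pinpoint 0.74 [0.5887 0.5023 0.0983] [367. 165.]
top cover_knob pinpoint 0.76 [0.5873 0.5034 0.0956] [106. 227.]
top cover_knob pinpoint 0.62 [0.571  0.2086 0.1761] [208. 231.]
top cover_knob pinpoint 0.57 [0.8197 0.2185 0.0963] [211. 146.]
from [0.5678 0.1976 0.1745] [-179.28    0.58 -109.42] rows 1
[-0.0085, 0.0012, 0.0096] -0.42
[-0.19456933 -0.05029575 -0.39903446] 0.05144162930174437
```

>>> {"method": "send_rows", "body": {
  "motion": [
    {"travel": [-0.006,0.001,0.002],"spin": 0},
    {"travel": [-0.003,0,0.003],"spin": 0},
    {"travel": [0,0,0.003],"spin": 0}
  ]
}}

```text
time_s: 6.3
tcp_pos: [0.5707, 0.2072, 0.1661]
eef_rot: [-179.3, 0.6, -109.5]
contact_force: [0.0, 0.8, -0.5]
gripper_width: 0.0528
```

>>> {"method": "send_rows", "body": {
  "motion": [
    {"travel": [0,0,0],"spin": 0}
  ]
}}

```text
time_s: 6.38
tcp_pos: [0.5704, 0.2073, 0.165]
eef_rot: [-179.3, 0.5, -109.4]
contact_force: [-0.3, 0.9, -0.7]
gripper_width: 0.0523
```

>>> {"method": "send_rows", "body": {
  "motion": [
    {"travel": [0,0,0],"spin": 0},
    {"travel": [0,0,0],"spin": 0},
    {"travel": [0,0,0],"spin": 0},
    {"travel": [0,0,0],"spin": 0},
    {"travel": [0,0,0],"spin": 0}
  ],
  "gripper": -1,
  "squeeze": 35
}}

```text
time_s: 6.8
tcp_pos: [0.5703, 0.2072, 0.1643]
eef_rot: [-179.3, 0.5, -109.4]
contact_force: [0.2, 0.5, -0.6]
gripper_width: 0.0272
```

>>> {"method": "send_rows", "body": {
  "motion": [
    {"travel": [0,0,-0.006],"spin": 0},
    {"travel": [0,0,-0.012],"spin": 0},
    {"travel": [0,0,-0.02],"spin": 0},
    {"travel": [0,0,-0.02],"spin": 0},
    {"travel": [0,0,-0.02],"spin": 0}
  ]
}}

```text
time_s: 7.22
tcp_pos: [0.5651, 0.2047, 0.2393]
eef_rot: [-179.9, -0.1, -109.5]
contact_force: [1.0, -0.1, -2.9]
gripper_width: 0.0273
```

>>> {"method": "send_rows", "body": {
  "motion": [
    {"travel": [0,0,-0.015],"spin": 0},
    {"travel": [0,0,-0.008],"spin": 0},
    {"travel": [0,0,0],"spin": 0}
  ]
}}

```text
time_s: 7.47
tcp_pos: [0.566, 0.205, 0.2686]
eef_rot: [-179.7, 0.2, -109.5]
contact_force: [0.2, -0.8, -2.2]
gripper_width: 0.0273
```

Run:
```python
from h import *
r.capture('scene');find('scene','cover');find('scene','cover_knob'); plan((.45,-.02,.275),-109,.03)
```

```text
scene cover pinpoint 0.81 [0.5674 0.2059 0.1846] [292. 156.]
scene cover pinpoint 0.66 [0.8144 0.2202 0.0014] [328. 243.]
scene cover pinpoint 0.61 [5.884e-01 5.091e-01 3.000e-04] [364. 188.]
scene cover pinpoint 0.43 [ 0.6054 -0.3334  0.2083] [120. 188.]
scene cover_knob pinpoint 0.8 [0.8173 0.218  0.1012] [332. 218.]
scene cover_knob pinpoint 0.79 [0.5887 0.5038 0.0974] [367. 166.]
scene cover_knob pinpoint 0.63 [0.5629 0.2034 0.2836] [292. 128.]
from [0.5649 0.2046 0.2656] [-1.7984e+02  1.0000e-02 -1.0955e+02] rows 9
[0.0278, 0.0037, -0.0011] -0.06
[0.0278, 0.0037, -0.0011] -0.06
[0.0278, 0.0037, -0.0011] -0.06
[0.0278, 0.0038, -0.0011] -0.06
[0.0278, 0.0038, -0.0011] -0.06
[0.0278, 0.0038, -0.0011] -0.06
[0.0278, 0.0039, -0.0011] -0.06
[0.0278, 0.0039, -0.0011] -0.06
[0.0278, 0.0039, -0.0011] -0.06
```

>>> {"method": "send_rows", "body": {
  "motion": [
    {"travel": [0.014,0.002,-0.001],"spin": 0},
    {"travel": [0.025,0.0035,0],"spin": 0},
    {"travel": [0.03,0.0045,0],"spin": 0},
    {"travel": [0.03,0.0045,0],"spin": 0},
    {"travel": [0.03,0.0045,0],"spin": 0}
  ]
}}

```text
time_s: 8.03
tcp_pos: [0.5002, 0.0876, 0.258]
eef_rot: [179.7, -0.5, -109.3]
contact_force: [0.6, -1.1, -1.9]
gripper_width: 0.0273
```

>>> {"method": "send_rows", "body": {
  "motion": [
    {"travel": [0.03,0.0045,0],"spin": 0},
    {"travel": [0.03,0.0045,0],"spin": 0},
    {"travel": [0.025,0.0035,0],"spin": 0},
    {"travel": [0.015,0.002,0],"spin": 0},
    {"travel": [0,0,0],"spin": 0}
  ]
}}

```text
time_s: 8.45
tcp_pos: [0.4429, -0.0118, 0.2536]
eef_rot: [179.2, -0.9, -109.4]
contact_force: [0.1, 0.3, -2.7]
gripper_width: 0.0271
```

Run:
```python
from h import *
plan((.45,-.02,.09),-109,.02); print(r.get_state()['gripper_width'])
```

```text
from [ 0.4429 -0.0118  0.2536] [ 179.17   -0.9  -109.45] rows 9
[0.0003, -0.0013, 0.0182] -0.05
[0.0003, -0.0013, 0.0182] -0.05
[0.0003, -0.0013, 0.0182] -0.05
[0.0003, -0.0013, 0.0182] -0.05
[0.0003, -0.0013, 0.0182] -0.05
[0.0003, -0.0013, 0.0182] -0.05
[0.0003, -0.0013, 0.0182] -0.05
[0.0003, -0.0013, 0.0182] -0.05
[0.0003, -0.0013, 0.0182] -0.05
0.027098086709934754
```

>>> {"method": "send_rows", "body": {
  "motion": [
    {"travel": [0,-0.001,0.01],"spin": 0},
    {"travel": [0,-0.001,0.02],"spin": 0},
    {"travel": [0,-0.001,0.025],"spin": 0},
    {"travel": [0,-0.001,0.025],"spin": 0},
    {"travel": [0,-0.001,0.025],"spin": 0}
  ]
}}

```text
time_s: 8.87
tcp_pos: [0.4494, -0.0133, 0.1463]
eef_rot: [179.7, -0.5, -109.5]
contact_force: [-0.1, 0.4, -1.7]
gripper_width: 0.0272
```

>>> {"method": "send_rows", "body": {
  "motion": [
    {"travel": [0,-0.001,0.02],"spin": 0},
    {"travel": [0,0,0.012],"spin": 0},
    {"travel": [0,0,0.006],"spin": 0},
    {"travel": [0,0,0],"spin": 0}
  ]
}}

```text
time_s: 9.2
tcp_pos: [0.446, -0.0135, 0.097]
eef_rot: [179.0, -1.0, -109.4]
contact_force: [-0.7, -0.4, -1.2]
gripper_width: 0.0273
```

>>> {"method": "send_rows", "body": {
  "motion": [
    {"travel": [0,0,0.004],"spin": 0},
    {"travel": [0,0,0.003],"spin": 0},
    {"travel": [0,0,0.002],"spin": 0}
  ]
}}

```text
time_s: 9.45
tcp_pos: [0.4471, -0.0126, 0.0877]
eef_rot: [179.1, -1.0, -109.4]
contact_force: [0.7, 0.2, -2.0]
gripper_width: 0.0269
```

>>> {"method": "send_rows", "body": {
  "motion": [
    {"travel": [0,0,0.002],"spin": 0},
    {"travel": [0,0,0.001],"spin": 0}
  ]
}}

```text
time_s: 9.62
tcp_pos: [0.4469, -0.0133, 0.0856]
eef_rot: [179.1, -1.0, -109.3]
contact_force: [-4.1, -4.3, 7.3]
gripper_width: 0.0271
```

>>> {"method": "send_rows", "body": {
  "motion": [
    {"travel": [0,0,0.001],"spin": 0}
  ]
}}

```text
time_s: 9.7
tcp_pos: [0.4468, -0.0137, 0.0853]
eef_rot: [179.1, -1.0, -109.3]
contact_force: [-4.4, -2.4, 6.1]
gripper_width: 0.0272
```

>>> {"method": "send_rows", "body": {
  "motion": [
    {"travel": [0,0,0],"spin": 0},
    {"travel": [0,0,0],"spin": 0},
    {"travel": [0,0,0],"spin": 0},
    {"travel": [0,0,0],"spin": 0}
  ],
  "gripper": 0.1
}}

```text
time_s: 10.03
tcp_pos: [0.4489, -0.0131, 0.0875]
eef_rot: [179.4, -0.8, -109.3]
contact_force: [-0.4, -0.1, -0.6]
gripper_width: 0.046
```

>>> {"method": "send_rows", "body": {
  "motion": [
    {"travel": [0,0,-0.01],"spin": 0},
    {"travel": [0,0,-0.03],"spin": 0},
    {"travel": [0,0,-0.035],"spin": 0},
    {"travel": [0,0,-0.035],"spin": 0},
    {"travel": [0,0,-0.035],"spin": 0}
  ]
}}

```text
time_s: 10.45
tcp_pos: [0.4475, -0.0125, 0.2317]
eef_rot: [178.8, -1.2, -109.4]
contact_force: [1.0, 0.1, -0.6]
gripper_width: 0.0486
```

Run:
```python
from h import *
for n in('scene','top'):
    p,d=r.capture(n); np.save(n+'2.npy',d); cv2.imwrite(f'pics/{n}2.png',cv2.resize(p[130:290,150:380] if n=='top' else p[90:270,180:400],(800,600)))
    for t in('cover','red_tube','red_pellet','blue_tube_a'): find(n,t)
    find(n,'red_tube','boxes_of')
print(r.get_state())
```

```text
scene cover pinpoint 0.86 [ 0.4459 -0.0129 -0.001 ] [222. 196.]
scene cover pinpoint 0.8 [0.587  0.5063 0.0019] [363. 187.]
scene cover pinpoint 0.67 [8.141e-01 2.201e-01 1.000e-04] [328. 244.]
scene red_pellet pinpoint 0.52 [0.5912 0.1821 0.046 ] [287. 196.]
scene blue_tube_a pinpoint 0.54 [ 0.592  -0.3715  0.0054] [122. 244.]
scene red_tube boxes_of 0.69 [0.5979 0.1743 0.1269] [287. 177.]
top cover pinpoint 0.73 [ 0.4449 -0.0121  0.0005] [291. 279.]
top cover pinpoint 0.57 [8.148e-01 2.212e-01 4.000e-04] [215. 157.]
top cover pinpoint 0.56 [0.5933 0.5008 0.004 ] [120. 228.]
top red_tube pinpoint 0.62 [0.5967 0.1817 0.0347] [225. 226.]
top red_pellet pinpoint 0.39 [ 5.924e-01 -3.715e-01 -5.000e-04] [410. 228.]
top blue_tube_a pinpoint 0.52 [0.5234 0.162  0.0364] [231. 251.]
top blue_tube_a pinpoint 0.44 [0.561  0.2713 0.0349] [194. 238.]
top blue_tube_a pinpoint 0.43 [ 0.5345  0.2256 -0.0026] [211. 248.]
{'time_s': 11.05, 'joints': array([ 23.83655363,  -0.5101448 , -25.16080302,   0.09376555,
       -67.1332062 , -43.24805341]), 'qd': array([ 0.00604076, -0.0783135 ,  0.24786011,  0.00657662, -0.08050011,
       -0.01620444]), 'joint_torque': array([-2.85645307e-03, -2.75161976e+01,  2.81593305e+01,  6.76040724e+00,
       -1.29945427e-01, -2.63219044e-03]), 'tcp_pos': array([ 0.44760895, -0.01254842,  0.22944368]), 'eef_rot': array([ 178.75881426,   -1.28423213, -109.35980721]), 'contact_force': array([-1.07905248, -0.27844508,  0.01580457]), 'moment': array([ 0.0815243 , -0.0206815 ,  0.04146976]), 'gripper_width': 0.04801506204005071}
```

View pics/top2.png

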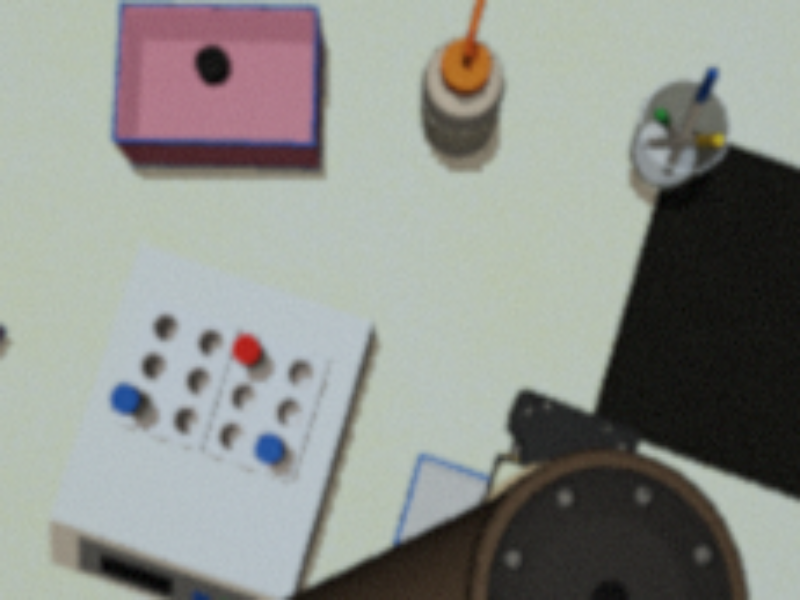

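Run:
```python
from h import *
p=cv2.imread('pics/top2.png');H=cv2.cvtColor(p,cv2.COLOR_BGR2HSV)
c=cal('top');f=192/np.tan(np.radians(c['fov_y']/2))
def cap(m,n):
    k,l,s,ce=cv2.connectedComponentsWithStats(m.astype(np.uint8))
    for i in range(1,k):
        if 300<s[i,4]<2000:
            u,v=150+(ce[i][0]+.5)*230/800-.5,130+(ce[i][1]+.5)*160/600-.5
            g=Rot(c['orientation'])@np.array([(u-c['cx'])/f,(v-c['cy'])/f,1]); o=np.array(c['origin']); print(n,s[i,4],(u,v),(o+g*(.152-o[2])/g[2]).round(4))
cap(((H[...,0]<6)|(H[...,0]>174))&(H[...,1]>150),'red'); cap((abs(H[...,0]-108)<10)&(H[...,1]>130),'blue')
plan((.592,.18,.235),-109,.035)
```

```text
red 524 (np.float64(220.7352576335878), np.float64(223.04503816793894)) [0.5933 0.1807 0.152 ]
blue 563 (np.float64(185.80849245115454), np.float64(236.01533451746593)) [0.5596 0.2708 0.152 ]
blue 538 (np.float64(227.08545539033457), np.float64(249.26951672862452)) [0.5254 0.1628 0.152 ]
from [ 0.4476 -0.0125  0.2294] [ 178.76   -1.28 -109.36] rows 7
[-0.0328, -0.0103, -0.0018] -0.05
[-0.0328, -0.0103, -0.0018] -0.05
[-0.0327, -0.0104, -0.0018] -0.05
[-0.0327, -0.0104, -0.0018] -0.05
[-0.0327, -0.0104, -0.0018] -0.05
[-0.0327, -0.0105, -0.0018] -0.05
[-0.0327, -0.0105, -0.0018] -0.05
```

>>> {"method": "send_rows", "body": {
  "motion": [
    {"travel": [-0.033,-0.0104,-0.0025],"spin": 0},
    {"travel": [-0.033,-0.0104,-0.0025],"spin": 0},
    {"travel": [-0.033,-0.0104,-0.0025],"spin": 0},
    {"travel": [-0.033,-0.0104,-0.0025],"spin": 0},
    {"travel": [-0.033,-0.0104,-0.0025],"spin": 0}
  ]
}}

```text
time_s: 11.47
tcp_pos: [0.5514, 0.1263, 0.2366]
eef_rot: [178.7, -1.3, -109.7]
contact_force: [0.6, -0.6, 0.4]
gripper_width: 0.0481
```

>>> {"method": "send_rows", "body": {
  "motion": [
    {"travel": [-0.025,-0.0104,0],"spin": 0},
    {"travel": [-0.018,-0.0104,0],"spin": 0},
    {"travel": [0,0,0],"spin": 0}
  ]
}}

```text
time_s: 11.72
tcp_pos: [0.5901, 0.1665, 0.2323]
eef_rot: [178.6, -1.5, -109.5]
contact_force: [-0.5, -0.0, -1.4]
gripper_width: 0.0483
```

Run:
```python
from h import *
plan((.5925,.1805,.2),-109,.035)
```

```text
from [0.5901 0.1665 0.2323] [ 178.63   -1.47 -109.49] rows 2
[-0.0074, 0.0008, 0.016] -0.25
[-0.0074, 0.0008, 0.016] -0.25
```

>>> {"method": "send_rows", "body": {
  "motion": [
    {"travel": [-0.0085,0.001,0.01],"spin": -0.3},
    {"travel": [-0.008,0.001,0.01],"spin": -0.3},
    {"travel": [-0.001,0,0.008],"spin": 0},
    {"travel": [0,0,0],"spin": 0}
  ]
}}

```text
time_s: 12.05
tcp_pos: [0.5923, 0.1845, 0.1984]
eef_rot: [178.4, -1.6, -108.8]
contact_force: [-0.2, -0.3, -0.6]
gripper_width: 0.0485
```

Run:
```python
from h import *
plan((.5925,.1805,.104),-109,.02)
```

```text
from [0.5923 0.1845 0.1984] [ 178.44   -1.63 -108.83] rows 5
[0.0002, -0.0008, 0.0189] 0.03
[0.0002, -0.0008, 0.0189] 0.03
[0.0002, -0.0008, 0.0189] 0.03
[0.0002, -0.0008, 0.0189] 0.03
[0.0002, -0.0008, 0.0189] 0.03
```

>>> {"method": "send_rows", "body": {
  "motion": [
    {"travel": [0.0003,-0.0008,0.019],"spin": 0},
    {"travel": [0.0002,-0.0008,0.019],"spin": 0},
    {"travel": [0.0002,-0.0008,0.019],"spin": 0},
    {"travel": [0,-0.0008,0.012],"spin": 0},
    {"travel": [0,0,0],"spin": 0}
  ]
}}

```text
time_s: 12.47
tcp_pos: [0.5904, 0.1791, 0.1272]
eef_rot: [178.5, -1.6, -108.9]
contact_force: [-0.8, -0.6, -0.2]
gripper_width: 0.0479
```

Run:
```python
from h import *
plan((.5925,.1805,.104),-109,.02);
```

```text
from [0.5904 0.1791 0.1272] [ 178.48   -1.61 -108.86] rows 2
[-0.0013, -0.0011, 0.0116] 0.07
[-0.0013, -0.0011, 0.0116] 0.07
```

>>> {"method": "send_rows", "body": {
  "motion": [
    {"travel": [-0.0015,-0.0012,0.0116],"spin": 0},
    {"travel": [-0.0013,-0.0012,0.0105],"spin": 0},
    {"travel": [0,0,0],"spin": 0},
    {"travel": [0,0,0],"spin": 0}
  ]
}}

```text
time_s: 12.8
tcp_pos: [0.593, 0.1798, 0.1049]
eef_rot: [178.6, -1.6, -108.9]
contact_force: [-0.2, 0.1, 0.8]
gripper_width: 0.0482
```

>>> {"method": "send_rows", "body": {
  "motion": [
    {"travel": [0,0,0],"spin": 0},
    {"travel": [0,0,0],"spin": 0},
    {"travel": [0,0,0],"spin": 0},
    {"travel": [0,0,0],"spin": 0},
    {"travel": [0,0,0],"spin": 0}
  ],
  "gripper": -1,
  "squeeze": 8
}}

```text
time_s: 13.22
tcp_pos: [0.5942, 0.1804, 0.107]
eef_rot: [178.7, -1.4, -108.9]
contact_force: [-0.4, 0.2, 0.2]
gripper_width: 0.0218
```

>>> {"method": "send_rows", "body": {
  "motion": [
    {"travel": [0,0,0],"spin": 0},
    {"travel": [0,0,0],"spin": 0},
    {"travel": [0,0,0],"spin": 0}
  ]
}}

```text
time_s: 13.47
tcp_pos: [0.5945, 0.1807, 0.1077]
eef_rot: [178.7, -1.4, -108.9]
contact_force: [-1.0, -0.0, -0.6]
gripper_width: 0.0217
```

>>> {"method": "send_rows", "body": {
  "motion": [
    {"travel": [0,0,0],"spin": 0},
    {"travel": [0,0,0],"spin": 0},
    {"travel": [0,0,-0.008],"spin": 0},
    {"travel": [0,0,-0.008],"spin": 0},
    {"travel": [0,0,0],"spin": 0}
  ],
  "gripper": -0.2
}}

```text
time_s: 13.88
tcp_pos: [0.5949, 0.1808, 0.125]
eef_rot: [178.7, -1.4, -108.9]
contact_force: [0.9, 1.1, 0.1]
gripper_width: 0.0349
```

Run:
```python
from h import *
plan((.5925,.1805,.126),-109,.02); r.capture('top'); find('top','red_tube'); find('top','red_tube','boxes_of')
```

```text
from [0.5949 0.1808 0.125 ] [ 178.71   -1.41 -108.86] rows 1
[0.001, 0.0022, -0.0009] 0.14
top red_tube pinpoint 0.73 [ 0.7664 -0.1651  0.0027] [339. 172.]
```

>>> {"method": "send_rows", "body": {
  "motion": [
    {"travel": [0.001,0.002,0],"spin": 0},
    {"travel": [0,0,0],"spin": 0},
    {"travel": [0,0,0],"spin": 0},
    {"travel": [0,0,0],"spin": 0},
    {"travel": [0,0,0],"spin": 0}
  ],
  "gripper": -1,
  "squeeze": 10
}}

```text
time_s: 14.45
tcp_pos: [0.5913, 0.1799, 0.1229]
eef_rot: [178.6, -1.5, -108.9]
contact_force: [-0.2, -1.3, 1.2]
gripper_width: 0.0215
```

>>> {"method": "send_rows", "body": {
  "motion": [
    {"travel": [0,0,-0.006],"spin": 0},
    {"travel": [0,0,-0.012],"spin": 0},
    {"travel": [0,0,-0.012],"spin": 0},
    {"travel": [0,0,-0.008],"spin": 0},
    {"travel": [0,0,0],"spin": 0}
  ]
}}

```text
time_s: 14.87
tcp_pos: [0.5921, 0.1802, 0.1622]
eef_rot: [178.5, -1.6, -108.9]
contact_force: [0.4, 0.2, 0.7]
gripper_width: 0.0214
```

Run:
```python
from h import *
p,d=r.capture('scene'); cv2.imwrite('pics/s3.png',cv2.resize(p[110:230,220:380],(800,600),interpolation=cv2.INTER_CUBIC))
find('scene','red_tube');find('scene','red_pellet');find('scene','red_tube','boxes_of');s=r.get_state();print(s['tcp_pos'],s['eef_rot'],s['gripper_width'],s['contact_force'])
```

```text
scene red_tube pinpoint 0.5 [0.5903 0.1786 0.0681] [286. 190.]
scene red_pellet pinpoint 0.62 [0.5905 0.1866 0.0842] [289. 186.]
scene red_tube boxes_of 0.62 [0.6009 0.1765 0.1181] [288. 180.]
[0.59080942 0.17961933 0.15966811] [ 178.36509601   -1.76193563 -108.90538476] 0.021588447301510997 [ 5.15658705e-04  5.40345620e-01 -6.51796308e-01]
```

View pics/s3.png

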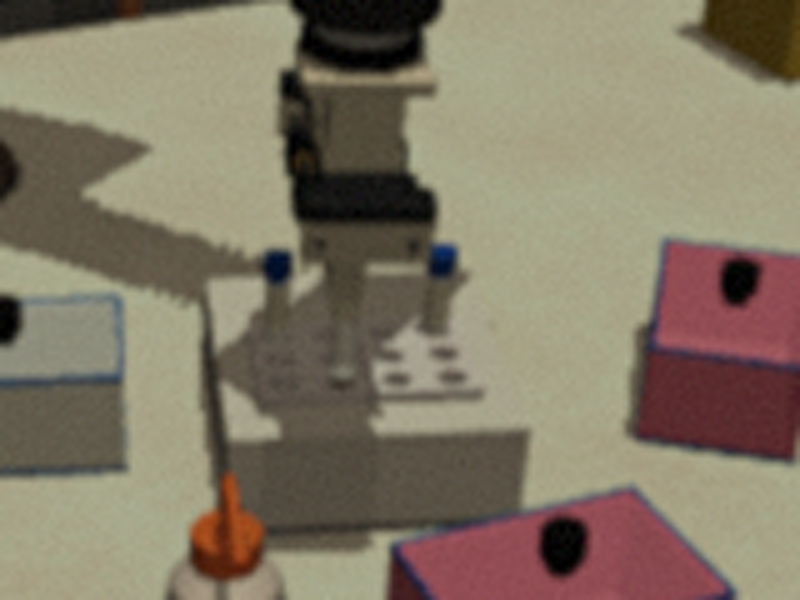

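>>> {"method": "send_rows", "body": {
  "motion": [
    {"travel": [-0.004,0,-0.005],"spin": 0},
    {"travel": [-0.0045,0,0],"spin": 0},
    {"travel": [-0.0045,0,0.0005],"spin": 0},
    {"travel": [-0.0045,0,0.0005],"spin": 0},
    {"travel": [-0.0045,0,0.001],"spin": 0}
  ],
  "squeeze": 4
}}

```text
time_s: 15.48
tcp_pos: [0.5979, 0.2014, 0.1607]
eef_rot: [178.3, -1.9, -108.9]
contact_force: [0.5, -0.4, 0.8]
gripper_width: 0.0219
```

Run:
```python
from h import *
s=r.get_state();print(s['contact_force'],s['gripper_width'])
h=np.array([.3256,.9455]);b=np.array([.5912,.1797])
t=b+h*(.004+.097*np.sin(np.radians(22)));plan((*t,.164-.097*(1-np.cos(np.radians(22)))),-109,.005)
```

```text
[ 0.51690624 -0.40640403  0.83523962] 0.021852102408184818
from [0.5979 0.2014 0.1607] [ 178.27   -1.88 -108.94] rows 4
[-0.0044, -0.0002, 0.0008] 0.01
[-0.0044, -0.0002, 0.0008] 0.01
[-0.0044, -0.0002, 0.0008] 0.01
[-0.0044, -0.0002, 0.0008] 0.01
```

>>> {"method": "send_rows", "body": {
  "motion": [
    {"travel": [-0.0044,0,0.001],"spin": 0},
    {"travel": [-0.0044,0,0.001],"spin": 0},
    {"travel": [-0.0044,0,0.001],"spin": 0},
    {"travel": [-0.0044,0,0.001],"spin": 0}
  ]
}}

```text
time_s: 15.82
tcp_pos: [0.6041, 0.2203, 0.1549]
eef_rot: [178.3, -1.9, -108.9]
contact_force: [-0.3, -0.6, -0.2]
gripper_width: 0.022
```

Run:
```python
from h import *
s=r.get_state();print(s['contact_force'],s['gripper_width'])
h=np.array([.3256,.9455]);b=np.array([.5912,.1797])
t=b+h*(.004+.097*np.sin(np.radians(30)));plan((*t,.164-.097*(1-np.cos(np.radians(30)))),-109,.005)
p,d=r.capture('scene'); cv2.imwrite('pics/s4.png',cv2.resize(p[130:220,240:360],(800,600),interpolation=cv2.INTER_CUBIC))
find('scene','red_tube');find('scene','red_pellet')
```

```text
[-0.28482282 -0.64649933 -0.15877688] 0.021988399727111065
from [0.6041 0.2203 0.1549] [ 178.25   -1.92 -108.91] rows 3
[-0.0033, -0.0004, 0.0012] 0.03
[-0.0033, -0.0004, 0.0012] 0.03
[-0.0033, -0.0004, 0.0012] 0.03
scene red_tube pinpoint 0.46 [0.5881 0.1743 0.0734] [285. 189.]
scene red_pellet pinpoint 0.67 [5.310e-01 2.204e-01 3.000e-04] [289. 195.]
scene red_pellet pinpoint 0.51 [0.5861 0.1828 0.0893] [287. 184.]
```

View pics/s4.png

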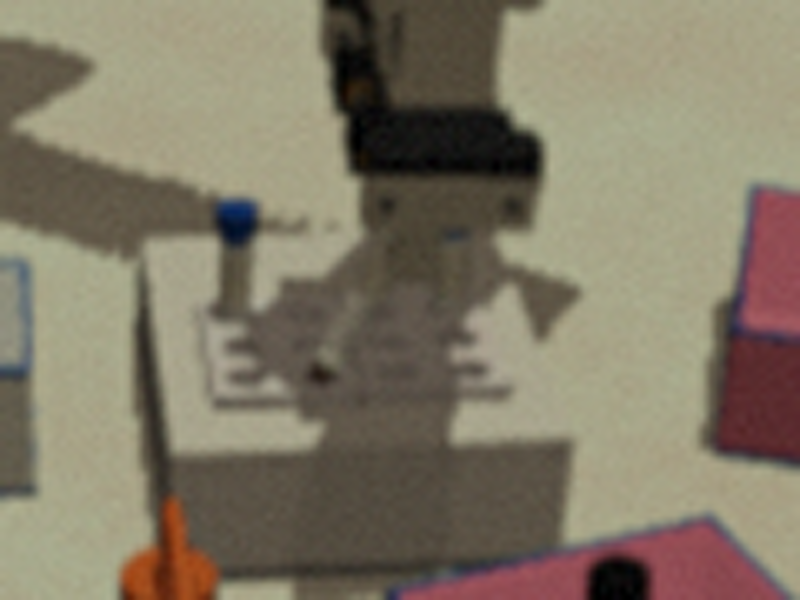

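The tube leans to the right: it runs from the well at (320,370) to the fingers at about (400,250), pivoting as planned. I'll continue to 30°.

>>> {"method": "send_rows", "body": {
  "motion": [
    {"travel": [-0.0035,0,0.0014],"spin": 0},
    {"travel": [-0.0035,0,0.0014],"spin": 0},
    {"travel": [-0.003,0,0.0012],"spin": 0},
    {"travel": [-0.001,0,0.0005],"spin": 0}
  ]
}}

```text
time_s: 16.3
tcp_pos: [0.6075, 0.2307, 0.1499]
eef_rot: [178.3, -1.9, -108.9]
contact_force: [-0.2, -0.2, 0.1]
gripper_width: 0.0214
```

>>> {"method": "send_rows", "body": {
  "motion": [
    {"travel": [0,0,0],"spin": 0},
    {"travel": [0,0,0],"spin": 0}
  ],
  "squeeze": 20
}}

```text
time_s: 16.47
tcp_pos: [0.6076, 0.2308, 0.1498]
eef_rot: [178.3, -1.9, -108.9]
contact_force: [0.3, -1.3, 1.0]
gripper_width: 0.0212
```

>>> {"method": "send_rows", "body": {
  "motion": [
    {"travel": [0.003,0,-0.006],"spin": 0},
    {"travel": [0.004,0,-0.008],"spin": 0},
    {"travel": [0,0,-0.012],"spin": 0},
    {"travel": [0,0,-0.02],"spin": 0},
    {"travel": [0,0,-0.02],"spin": 0}
  ]
}}

```text
time_s: 16.88
tcp_pos: [0.6051, 0.2231, 0.2156]
eef_rot: [177.9, -2.3, -109.0]
contact_force: [-0.4, -1.0, -0.5]
gripper_width: 0.0212
```

Run:
```python
from h import *
s=r.get_state();print(s['contact_force'],s['gripper_width'])
p,d=r.capture('scene'); cv2.imwrite('pics/s5.png',cv2.resize(p[100:220,220:380],(800,600),interpolation=cv2.INTER_CUBIC))
for t in('red_tube','red_pellet'): find('scene',t)
r.capture('top')
for t in('red_tube','red_pellet'): find('top',t)
plan((.55,0,.25),-109)
```

```text
[-0.44630031 -1.04602308 -0.49747878] 0.02121762914081872
scene red_tube pinpoint 0.47 [0.5833 0.1673 0.1423] [283. 171.]
scene red_pellet pinpoint 0.47 [0.5848 0.1806 0.1521] [287. 168.]
top red_tube pinpoint 0.57 [0.591  0.1733 0.1438] [224. 224.]
top red_pellet pinpoint 0.62 [0.5889 0.1777 0.1512] [222. 225.]
from [0.605  0.2234 0.214 ] [ 177.9    -2.26 -108.96] rows 6
[0.0384, -0.0033, -0.0046] 0.01
[0.0384, -0.0033, -0.0046] 0.01
[0.0384, -0.0033, -0.0046] 0.01
[0.0384, -0.0033, -0.0046] 0.01
[0.0384, -0.0033, -0.0046] 0.01
[0.0384, -0.0033, -0.0046] 0.01
```

View pics/s5.png

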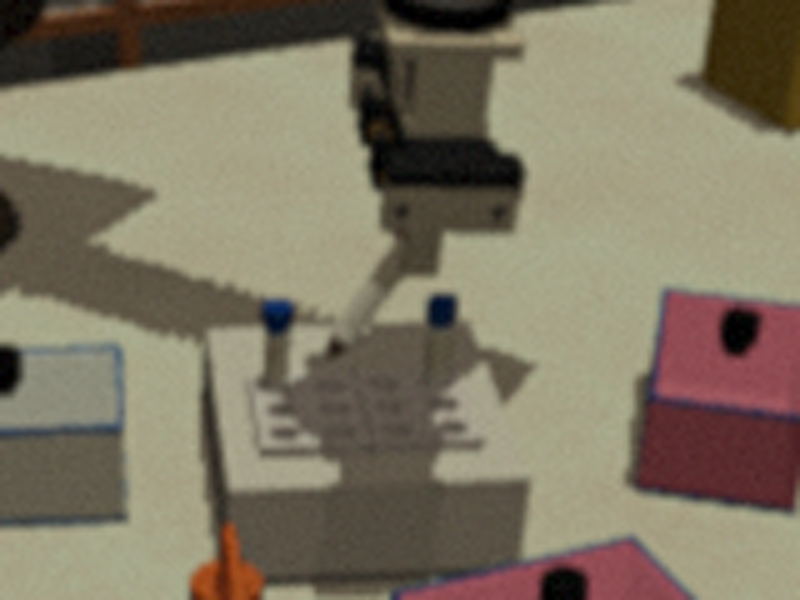

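The tube is clear of its well, leaning to the right with the pellet end at (335,348). The blue tubes are still in place.

Run:
```python
from h import *
plan((.647,-.12,.24),-109,.031)
```

```text
from [0.605  0.2234 0.214 ] [ 177.9    -2.26 -108.96] rows 12
[0.026, -0.0126, -0.0016] 0.0
[0.026, -0.0126, -0.0016] 0.0
[0.026, -0.0126, -0.0016] 0.0
[0.026, -0.0126, -0.0016] 0.0
[0.026, -0.0126, -0.0016] 0.0
[0.026, -0.0126, -0.0016] 0.0
[0.026, -0.0126, -0.0016] 0.0
[0.026, -0.0126, -0.0016] 0.0
[0.026, -0.0126, -0.0016] 0.0
[0.026, -0.0126, -0.0016] 0.0
[0.026, -0.0126, -0.0016] 0.0
[0.026, -0.0126, -0.0016] 0.0
```

>>> {"method": "send_rows", "body": {
  "motion": [
    {"travel": [0.005,0,-0.02],"spin": 0},
    {"travel": [0.014,-0.0126,-0.01],"spin": 0},
    {"travel": [0.026,-0.0126,-0.0016],"spin": 0},
    {"travel": [0.026,-0.0126,-0.0016],"spin": 0},
    {"travel": [0.026,-0.0126,-0.0016],"spin": 0}
  ]
}}

```text
time_s: 17.6
tcp_pos: [0.6202, 0.1168, 0.2465]
eef_rot: [177.5, -2.6, -108.5]
contact_force: [1.1, 0.2, -0.1]
gripper_width: 0.0208
```

>>> {"method": "send_rows", "body": {
  "motion": [
    {"travel": [0.026,-0.0126,-0.0016],"spin": 0},
    {"travel": [0.026,-0.0126,-0.0016],"spin": 0},
    {"travel": [0.026,-0.0126,-0.0016],"spin": 0},
    {"travel": [0.026,-0.0126,-0.0016],"spin": 0},
    {"travel": [0.026,-0.0126,-0.0016],"spin": 0}
  ]
}}

```text
time_s: 18.02
tcp_pos: [0.6366, -0.0331, 0.2538]
eef_rot: [177.1, -2.9, -108.4]
contact_force: [0.5, -0.3, 0.1]
gripper_width: 0.0215
```

>>> {"method": "send_rows", "body": {
  "motion": [
    {"travel": [0.026,-0.0126,-0.0016],"spin": 0},
    {"travel": [0.02,-0.01,-0.001],"spin": 0},
    {"travel": [0,0,0],"spin": 0}
  ]
}}

```text
time_s: 18.27
tcp_pos: [0.6422, -0.0913, 0.2552]
eef_rot: [176.8, -3.0, -108.6]
contact_force: [-0.8, 0.4, 0.4]
gripper_width: 0.021
```

Run:
```python
from h import *
plan((.657,-.16,.2126),-109,.03); print(r.get_state()['gripper_width'])
for n in ('scene','top'):
  r.capture(n)
  for t in('red_tube','red_pellet'): find(n,t)
```

```text
from [ 0.6422 -0.0913  0.2552] [ 176.82   -3.05 -108.62] rows 3
[0.0193, -0.0128, 0.0145] 0.13
[0.0193, -0.0129, 0.0145] 0.13
[0.0193, -0.0129, 0.0145] 0.13
0.02102210543955741
scene red_tube pinpoint 0.41 [ 0.6186 -0.1469  0.1804] [190. 186.]
scene red_pellet pinpoint 0.46 [ 0.624  -0.1371  0.1961] [193. 181.]
top red_pellet pinpoint 0.28 [ 0.5927 -0.3694  0.0041] [410. 228.]
```

>>> {"method": "send_rows", "body": {
  "motion": [
    {"travel": [0.018,-0.012,0.013],"spin": 0},
    {"travel": [0.018,-0.012,0.013],"spin": 0},
    {"travel": [0.012,-0.008,0.009],"spin": 0},
    {"travel": [0,0,0],"spin": 0},
    {"travel": [0,0,0],"spin": 0}
  ]
}}

```text
time_s: 18.98
tcp_pos: [0.657, -0.1393, 0.2215]
eef_rot: [177.0, -2.9, -107.9]
contact_force: [0.6, -0.3, 0.7]
gripper_width: 0.0211
```

Run:
```python
from h import *
s=r.get_state();print(s['tcp_pos'],s['eef_rot'])
M=Rot(s['eef_rot']);print(M.round(3)); g=s['tcp_pos']-.019*M[:,2]; print('grasp',g)
h=np.array([np.cos(np.radians(71)),np.sin(np.radians(71)),0]);l=np.cross([0,0,1],h); z=.5*h+[0,0,.866]
print('tool -z: along h deg',np.degrees(np.arcsin(-M[:,2]@h)),'lateral',np.degrees(np.arcsin(-M[:,2]@l)))
for n in ('scene','top'):
  p,d=r.capture(n); cv2.imwrite(f'pics/{n}6raw.png',p); np.save(n+'6.npy',d)
  u,v=map(int,px(n,g-.06*z)); a,b=(40,30)
  cv2.imwrite(f'pics/{n}6.png',cv2.resize(p[v-b:v+b,u-a:u+a],(400,300),interpolation=cv2.INTER_CUBIC)); print(n,u,v)
  for t in('red_tube','red_pellet','lens'): find(n,t)
  # predicted axis line pixels for tilt 26..38
  for th in(25,30,35):
    q=np.sin(np.radians(th))*h+[0,0,np.cos(np.radians(th))]; print(th,[np.round(px(n,g-k*q),1).tolist() for k in(0.03,.109)])
cv2.imwrite('pics/c6.png',np.hstack([cv2.imread('pics/scene6.png'),cv2.imread('pics/top6.png')]))
```

```text
[ 0.65700833 -0.13933239  0.22146597] [ 177.00165135   -2.88264174 -107.90835338]
[[-0.307 -0.949 -0.065]
 [-0.95   0.31  -0.032]
 [ 0.05   0.052 -0.997]]
grasp [ 0.65824743 -0.13873001  0.24041595]
tool -z: along h deg 2.9353403359485823 lateral -2.9429093603647773
scene 184 190
scene red_tube pinpoint 0.64 [ 0.6353 -0.1947  0.1451] [176. 202.]
scene red_pellet pinpoint 0.61 [ 0.6386 -0.1862  0.1606] [179. 198.]
scene lens pinpoint 0.61 [ 0.6059 -0.331   0.209 ] [121. 188.]
25 [[190.1, 182.5], [181.2, 203.8]]
30 [[189.2, 182.1], [178.1, 202.6]]
35 [[188.4, 181.7], [175.0, 201.2]]
top 356 199
top lens pinpoint 0.64 [ 7.646e-01 -1.670e-01  6.000e-04] [340. 173.]
top lens pinpoint 0.6 [ 0.6072 -0.3314  0.2102] [426. 215.]
25 [[351.8, 195.9], [357.8, 204.6]]
30 [[352.8, 196.1], [361.2, 205.4]]
35 [[353.8, 196.3], [364.7, 206.1]]
```

View pics/c6.png

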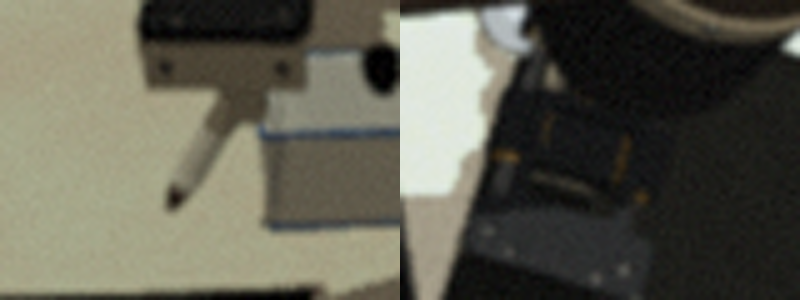

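The combined view (scene on the left) shows the tube leaning about 31.5°, with its tip at scene pixel (178,201) and the brown pellet visible. The tool has drifted about 3° sideways, which a spin of about 4° will cancel.

>>> {"method": "send_rows", "body": {
  "motion": [
    {"travel": [0.012,-0.005,0.003],"spin": -1.5},
    {"travel": [0.012,-0.004,0.003],"spin": -1.5},
    {"travel": [0.01,-0.004,0.003],"spin": -1.2},
    {"travel": [0,0,0],"spin": 0}
  ]
}}

```text
time_s: 19.72
tcp_pos: [0.6601, -0.1749, 0.2158]
eef_rot: [177.0, -2.6, -103.3]
contact_force: [-0.1, -0.9, -1.6]
gripper_width: 0.0213
```

```bash
cat >> h.py <<'E'
hh=np.array([np.cos(np.radians(71)),np.sin(np.radians(71)),0]);ll=np.cross([0,0,1],hh)
zf=.5*hh+np.array([0,0,.8660254]); F=np.array([.640,-.2334,.1503])
def check(name):
  s=r.get_state();M=Rot(s['eef_rot']);g=s['tcp_pos']-.019*M[:,2];print(s['tcp_pos'].round(4),s['eef_rot'].round(2),'w',s['gripper_width'])
  p,d=r.capture('scene');cv2.imwrite(f'pics/{name}raw.png',p)
  T=[];Q=[]
  for t,o in(('red_tube',T),('red_pellet',Q)):
    for i in range(2):
      for e in getattr(r,'pinpoint')('scene',t):
        P=w('scene',e['at'])
        if np.linalg.norm(P-g)<.14: o.append(P)
  T=np.mean(T,0);Q=np.mean(Q,0);print('tip',T.round(4),'pellet',Q.round(4))
  for P in(T,Q):
    a=g-P; print('tilt',np.degrees(np.arctan2(a@hh,a[2])),'lat',np.degrees(np.arctan2(a@ll,np.linalg.norm(a))),'len',np.linalg.norm(a))
  for al in(26,28,30,32,34):
    q=-M[:,2]*np.cos(np.radians(al))-M[:,0]*np.sin(np.radians(al))
    print(al,'tilt',round(np.degrees(np.arctan2(q@hh,q[2])),1),'lat',round(np.degrees(np.arcsin(q@ll)),1),'err',round(np.degrees(np.arccos(q@zf)),1),'tip',(g-.109*q).round(4),[np.round(px('scene',g-k*q),1).tolist() for k in(.03,.099,.109)])
  e=F-(Q+T+.01*zf)/2; print('move world',e.round(4),'tool',(M.T@e).round(4))
E
python3 -c "
from h import *
check('k1')
p=cv2.imread('pics/k1raw.png'); cv2.imwrite('pics/k1.png',cv2.resize(p[165:225,135:215],(800,600),interpolation=cv2.INTER_CUBIC))"
```

```text
[ 0.6601 -0.1749  0.2158] [ 177.02   -2.57 -103.32] w 0.02126874840859357
tip [ 0.6409 -0.2309  0.1414] pellet [ 0.6414 -0.223   0.1515]
tilt 32.80432628561435 lat -0.43941117684627695 len 0.11107520515023576
tilt 32.25016511241246 lat -1.6995589563166766 len 0.098546210915985
26 tilt 28.7 lat 0.1 err 1.3 tip [ 0.6443 -0.2238  0.1392] [[177.0, 187.1], [168.1, 205.2], [166.9, 207.8]]
28 tilt 30.7 lat 0.3 err 0.8 tip [ 0.6437 -0.2271  0.1411] [[176.7, 186.9], [166.9, 204.9], [165.6, 207.4]]
30 tilt 32.7 lat 0.5 err 2.7 tip [ 0.643  -0.2302  0.1431] [[176.3, 186.8], [165.8, 204.4], [164.3, 206.9]]
32 tilt 34.7 lat 0.7 err 4.7 tip [ 0.6424 -0.2334  0.1452] [[176.0, 186.6], [164.6, 204.0], [163.0, 206.4]]
34 tilt 36.7 lat 0.9 err 6.7 tip [ 0.6418 -0.2364  0.1474] [[175.6, 186.5], [163.5, 203.5], [161.8, 205.9]]
move world [-0.002  -0.0088 -0.0005] tool [ 0.009  -0.0001  0.0009]
```

View pics/k1.png

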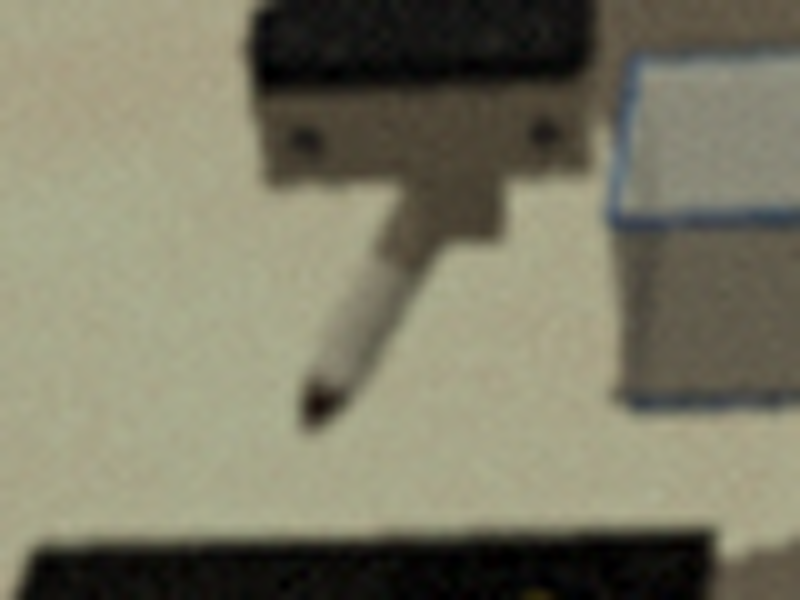

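>>> {"method": "send_rows", "body": {
  "motion": [
    {"travel": [0.005,0.0005,0],"spin": 0},
    {"travel": [0.005,0.0005,0],"spin": 0},
    {"travel": [0,0,0],"spin": 0},
    {"travel": [0,0,0],"spin": 0}
  ]
}}

```text
time_s: 20.3
tcp_pos: [0.6572, -0.182, 0.2178]
eef_rot: [177.1, -2.5, -103.3]
contact_force: [-0.1, 0.4, -0.6]
gripper_width: 0.0214
```

```bash
python3 -c "
from h import *
check('k2')
p=cv2.imread('pics/k2raw.png'); cv2.imwrite('pics/k2.png',cv2.resize(p[160:280,80:240],(800,600),interpolation=cv2.INTER_CUBIC))"
```

```text
[ 0.6572 -0.182   0.2178] [ 177.13   -2.54 -103.27] w 0.0213697387240792
tip [ 0.6441 -0.2373  0.1452] pellet [ 0.6429 -0.2285  0.1546]
tilt 32.084196430590154 lat 2.5446548275906755 len 0.1082018255449702
tilt 31.06475553535744 lat 0.47902361040457847 len 0.09599223017341181
26 tilt 28.7 lat 0.2 err 1.3 tip [ 0.6416 -0.231   0.1412] [[174.1, 186.4], [165.3, 204.7], [164.1, 207.2]]
28 tilt 30.7 lat 0.4 err 0.8 tip [ 0.6409 -0.2342  0.143 ] [[173.8, 186.3], [164.1, 204.3], [162.8, 206.8]]
30 tilt 32.6 lat 0.6 err 2.7 tip [ 0.6402 -0.2374  0.145 ] [[173.4, 186.2], [162.9, 203.9], [161.5, 206.4]]
32 tilt 34.6 lat 0.8 err 4.7 tip [ 0.6396 -0.2405  0.1471] [[173.1, 186.0], [161.8, 203.4], [160.2, 205.9]]
34 tilt 36.6 lat 1.0 err 6.7 tip [ 0.639  -0.2435  0.1493] [[172.7, 185.8], [160.7, 203.0], [159.0, 205.4]]
move world [-0.0043 -0.0029 -0.0039] tool [0.0036 0.0033 0.0043]
```

View pics/k2.png

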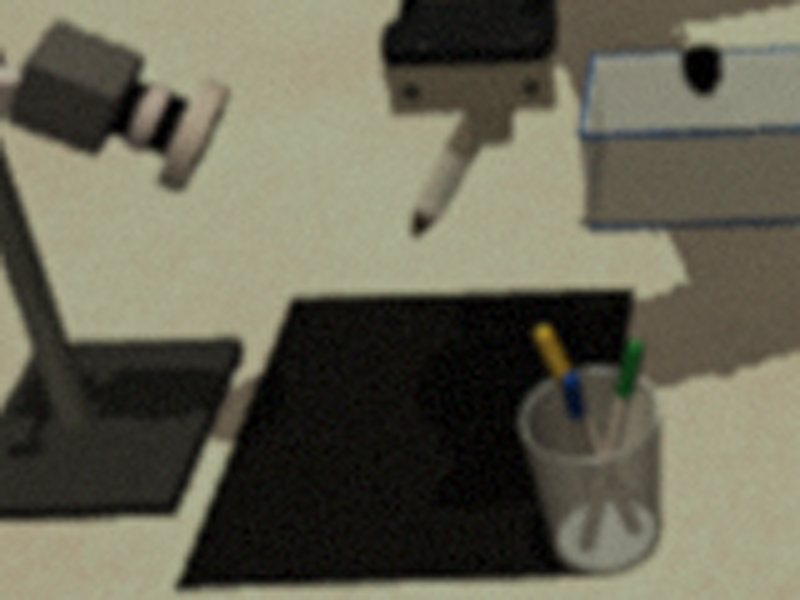

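>>> {"method": "send_rows", "body": {
  "motion": [
    {"travel": [0.0045,0.002,0.002],"spin": 0},
    {"travel": [0,0,0.0025],"spin": 0},
    {"travel": [0,0,0],"spin": 0},
    {"travel": [0,0,0],"spin": 0}
  ]
}}

```text
time_s: 20.88
tcp_pos: [0.6536, -0.1862, 0.2128]
eef_rot: [177.1, -2.5, -103.2]
contact_force: [0.6, -0.0, 0.6]
gripper_width: 0.0212
```

```bash
python3 -c "
from h import *
check('k3'); find('scene','lens'); find('scene','cover'); print(px('scene',F))"
```

```text
[ 0.6536 -0.1862  0.2128] [ 177.1    -2.54 -103.24] w 0.02124532417140169
tip [ 0.635  -0.2443  0.1374] pellet nan
tilt 33.25475234746866 lat 0.263664979015312 len 0.11290022626842278
tilt nan lat nan len nan
26 tilt 28.7 lat 0.2 err 1.3 tip [ 0.638  -0.2351  0.1361] [[172.6, 187.6], [163.9, 205.7], [162.7, 208.3]]
28 tilt 30.7 lat 0.4 err 0.8 tip [ 0.6373 -0.2384  0.138 ] [[172.3, 187.5], [162.7, 205.4], [161.4, 207.9]]
30 tilt 32.7 lat 0.6 err 2.7 tip [ 0.6366 -0.2416  0.14  ] [[171.9, 187.3], [161.5, 205.0], [160.1, 207.4]]
32 tilt 34.6 lat 0.8 err 4.7 tip [ 0.636  -0.2447  0.1421] [[171.6, 187.2], [160.4, 204.5], [158.8, 206.9]]
34 tilt 36.6 lat 1.0 err 6.7 tip [ 0.6354 -0.2477  0.1443] [[171.2, 187.0], [159.3, 204.0], [157.6, 206.4]]
move world [nan nan nan] tool [nan nan nan]
scene lens pinpoint 0.58 [ 0.6037 -0.3336  0.2089] [120. 188.]
scene cover pinpoint 0.97 [0.8119 0.2209 0.0039] [328. 242.]
scene cover pinpoint 0.93 [ 4.441e-01 -1.500e-02 -3.000e-04] [221. 196.]
scene cover pinpoint 0.71 [0.5888 0.5093 0.004 ] [364. 187.]
scene cover pinpoint 0.25 [ 0.6371 -0.2344  0.1496] [162. 204.]
(np.float64(162.6174252697436), np.float64(204.5113686694347))
  return _methods._mean(a, axis=axis, dtype=dtype,
  ret = ret.dtype.type(ret / rcount)
```

>>> {"method": "send_rows", "body": {
  "motion": [
    {"travel": [-0.001,-0.001,-0.002],"spin": 0},
    {"travel": [0,0,0],"spin": 0},
    {"travel": [0,0,0],"spin": 0}
  ]
}}

```text
time_s: 21.48
tcp_pos: [0.6554, -0.185, 0.2152]
eef_rot: [177.1, -2.5, -103.2]
contact_force: [0.8, -0.4, -0.1]
gripper_width: 0.0213
```

```bash
python3 -W ignore - <<'E'
from h import *
check('k4'); p=cv2.imread('pics/k4raw.png').astype(float).sum(2)/3
s=p[192:216,150:180]; v,u=np.nonzero(s<np.median(s)-45); wt=np.median(s)-s[v,u]; print('dark',len(u),150+(u*wt).sum()/wt.sum(),192+(v*wt).sum()/wt.sum(),'F px',px('scene',F))
print(r.get_state()['contact_force'],r.get_state()['qd'].round(2))
cv2.imwrite('pics/k4.png',cv2.resize(p[165:225,125:205].astype(np.uint8),(800,600),interpolation=cv2.INTER_CUBIC))
E
```

```text
[ 0.6554 -0.185   0.2152] [ 177.13   -2.53 -103.23] w 0.021338676418569145
tip [ 0.6366 -0.2417  0.1382] pellet [ 0.6413 -0.2336  0.1526]
tilt 32.2540581903866 lat -0.07096297670210737 len 0.11353429281447561
tilt 32.20717685917217 lat 1.0018985922478958 len 0.09647935092335404
26 tilt 28.7 lat 0.2 err 1.3 tip [ 0.6398 -0.234   0.1386] [[173.1, 187.1], [164.3, 205.3], [163.0, 207.9]]
28 tilt 30.7 lat 0.4 err 0.8 tip [ 0.6391 -0.2372  0.1404] [[172.7, 187.0], [163.1, 204.9], [161.7, 207.4]]
30 tilt 32.6 lat 0.6 err 2.7 tip [ 0.6385 -0.2404  0.1424] [[172.3, 186.8], [161.9, 204.5], [160.5, 207.0]]
32 tilt 34.6 lat 0.8 err 4.7 tip [ 0.6378 -0.2435  0.1445] [[172.0, 186.7], [160.8, 204.1], [159.2, 206.5]]
34 tilt 36.6 lat 1.1 err 6.7 tip [ 0.6372 -0.2466  0.1467] [[171.6, 186.5], [159.6, 203.6], [158.0, 206.0]]
move world [0.0002 0.0019 0.0006] tool [-0.0019  0.0003 -0.0007]
dark 59 165.99821474113747 200.52002040295844 F px (np.float64(162.6174252697436), np.float64(204.5113686694347))
[-0.56535649  0.25666298 -0.13651005] [ 0.03 -0.01 -0.06  0.07  0.01  0.08]
```

View pics/k4.png

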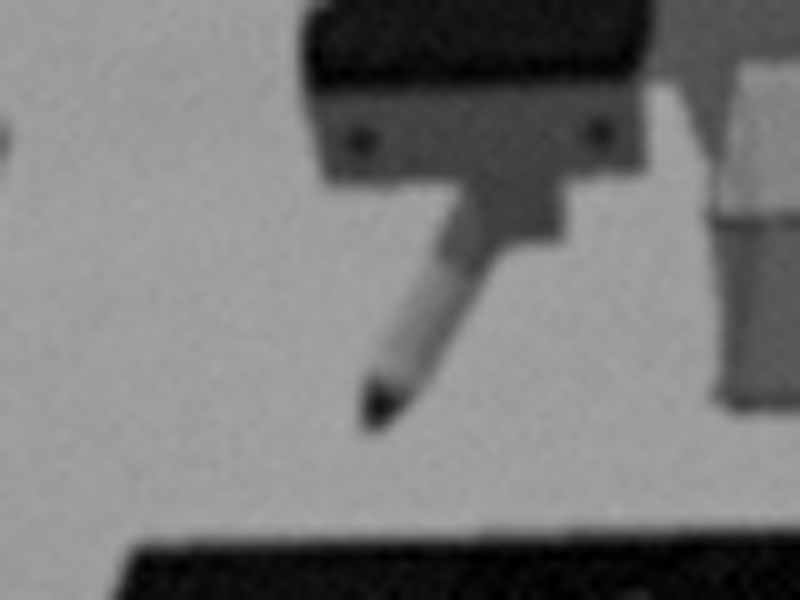

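The view puts the pellet at scene pixel (162.3,204.7), and the computed focus point projects to (162.6,204.5). The axis slope of 0.536 matches a lean of about 30.7°. Handing in.

```bash
python3 -c "
from h import *
print(r.close_job()); print(r.get_state()['tcp_pos'],r.get_state()['time_s'])"
```

```text
the job is handed in; nothing more can be done
None
the job is handed in; nothing more can be done
```

The cover is off and standing upright on the bench, and I handed the job in at about 22 s (limit 56 s) with the red-capped tube held at the inspection camera's focus. The hand-in gives no verdict.

**What I did**
- **Cover:** My first grip on the knob was about 9 mm off centre. I lowered the cover back onto the deck, gripped it again on centre, and set it down near (0.445, -0.013).
- **Tube:** I gripped the red tube by its cap and drew it partly up. With a light grip I tilted it about 30° in the jaws against the rim of its well, then tightened the grip, lifted it clear and carried it to the focus.

**Last checks**
- **Pellet position:** it was at scene pixel (162.3, 204.7); my computed focus point projects to (162.6, 204.5). The 3D network readings were within about 2 mm of the focus on average.
- **Tube lean:** the tilt readings disagree slightly. The picture slope gives about 30.7° and the networks about 32.2°, against the 30° wanted. Sideways lean is about 1° or less.
- **Steadiness:** joint speeds and contact force were near zero, and the grip width was steady.
- **Other objects:** the arm touched nothing else that I could see. The blue tubes were in place when I last looked, just after lifting the red tube out, and I did not look at them again.

**Weak points**
- The tool drifted about 4° from vertical over the run; a spin of about 4° cancelled the sideways part.
- The pellet network missed in one of the late checks, and the top camera's view of the tube was blocked by the arm. The final position therefore rests mostly on the scene camera and the arm's own measured pose.

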